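Tip the butter into its tray and push it home

ROBOT

A 6-joint arm with a two-finger parallel gripper is mounted at the origin on a cart in front of the work surface, level with it; the furniture and walls round the work are solid. World frame = base frame: x ahead of the robot, y to its left, z up, the work surface at z = 0. Lengths are in m, angles in rad, forces in N, time in s.
With the tool pointing down it reaches from about 0.4 to 0.825 m from the base axis. Payload 7 kg.
Tool frame: the origin (TCP) lies midway between the tips of the shut fingers; the grasp point (between the pads) lies 19 mm behind it; z points along the fingers, y is the line along which they close (so a half turn about z gives the same grasp; the last joint's range is limited). The gripper opens to 88 mm and grips with 3 to 60 N. Pads are 19 mm wide; open, the fingers measure 130 mm over their backs; the gripper's body (78 mm by 193 mm) begins 47 mm behind the grasp point.
Start: joints at [1.505, 0.359, 0.012, 0, -1.224, -0.288], TCP at [0.234, 0.633, 0.227] pointing down, gripper open.
Joint ranges: [-3.07, 3.07], [-1.43, 2.12], [-1.02, 1.25], [-3.03, 1.67], [-3.05, -0], [-3.03, 3.03]. Speed limits (rad/s): [2.39, 2.39, 3.01, 3.14, 3.14, 3.14].

INTERFACE

Orientations are given as [roll, pitch, yaw] about the fixed x, y, z axes, in that order (R = Rz(yaw) Ry(pitch) Rx(roll)).
In Python, from station import arm, grab_frame, camera_params, spot_in gives the robot as it stands.
- The arm moves only by the shell command python3 -m jog 'ROWS' [FORCE]. ROWS is JSON, a list that holds one entry, the list of rows, each a list of 7 numbers: the shift along the tool's x, y, z in mm, then the turn, a rotation vector about the tool's x, y, z in rad, then the finger opening in mm, from 0 to 87.6. In form: [[[x, y, z, wx, wy, wz, fingers], ...]]. A call has 1 to 20 rows; each row is the pose to reach, as a shift and turn from the pose commanded when the call began, along the tool's axes at that moment; what a row does not reach only later rows make up. A row lasts 1/8 s, in which the tool goes at most 62.5 mm and 10.7 degrees, less where a joint would pass 70% of its speed; a pose out of reach is approached as far as the arm can. A call with a gripper value outside its range is refused whole. The fingers move at their own pace and stop on an object; FORCE is the grip in N (left out, the last holds). Time passes only in rows, so rows that repeat a pose let the fingers close. It gives the time, the measured TCP pose, the force, the opening and the grip force at its end, in the units of the state.
- arm.get_state(): the state, without advancing time (a new reading comes with each control period).
- grab_frame(name): name is "scene" or "side" or "wrist"; returns (picture, depth): 400x640x3 uint8, blue, green, red; 400x640 float32, m along the optical axis (not along the pixel's ray), 0 where there is no reading.
- camera_params(name): a dict with "mtx" (3x3 intrinsics, pixels), "R" (3x3) and "t" (3): a world point X has camera coordinates R X + t. Camera axes: x right, y down, z forward; pixel columns grow to the right and rows downward; lengths in m; the calibration is good to about 2 mm. The wrist camera is an equidistant fisheye: a pixel r from the principal point sees the ray r / f radians off the axis. A picture is of the moment at which its call begins: read the wrist's pose just before it. camera_params takes no time and is no camera call; for the wrist camera it gives the pose at the moment of the call.
- arm.job_done(): hands the job in; it is judged then, once.
Trained networks look in the newest picture that a camera, given by its name, has taken for a name from the list of things; names that differ only in an ending like _2 or _b are one class to them, and where a whole thing is asked for, a point or a joint stands for the part that bears it (a point fixed in the world has none). Each returns a list of dicts, best first, with "confidence" (0 to 1); they miss things now and then, are a little off and sometimes report something else, mostly with a low value. They report only what shows in the picture. A call takes as long as a camera call. They do not tell look-alikes from the thing itself.
- spot_in(query, camera): "uv" ([column, row] in pixels, amid what is visible of it).
The state is a dict: "t": time; "q": joint angles; "qd": joint speeds; "joint_efforts": joint torques, N m; "eef_pos": TCP position; "ee_rot": TCP orientation; "force": force on the tool from outside, world axes, zero at the start; "moment": the same for the moment, N m; "width": finger opening in m; "gripper_force": force on a finger pad.
Only numpy, scipy, OpenCV 4.12 (cv2) and the standard library are available. Lean on these libraries where they do the work, as an engineer would, in place of code of your own. Each camera call takes 0.05 s, during which the arm holds its last target. There are 200 camera calls.

TASK

The block of butter stands on its short end at the open end of the white ceramic butter tray. Push it over from behind, high up, so that it topples towards the tray's end wall and comes to rest lying flat between the tray's side rims; only then push the lying block along the tray until its leading edge is fully home, square against the end wall, and leave it there. The butter is only pushed: never pick it up, lift it or carry it, and leave everything else standing where it is.

Things in the scene. Friction and masses are not known exactly. Their poses are not given: they have to be found in the camera images.
- tray: white ceramic tray, fixed, 210 x 136 mm. Origin: centre of its underside; x runs from the open end (x = -0.105, no rim; to the robot's right, turned up to 36 degrees towards it or 10 away) to the end wall, z up. Floor 10 mm above the worktop; side rims and end wall rise 10 mm above it, 8 mm thick: side rims' inner faces at y = +-0.060, end wall's at x = +0.097. Small lug handle outside the end wall
- tray_end (a point): foot of the end wall's inner face, at mid width, on the tray's floor (x = 0.097, y = 0, z = 0.010 in the tray's frame). Beyond about x = 0.62 in the world wall cabinets hang 0.46 m above the worktop: keep the arm out from under them, also when it swings across
- butter: wrapped block of butter, rigid box 102 x 73 x 37 mm, 0.25 kg, on end near the tray's open end, broad faces to open end and end wall (within 8 degrees). Origin: centre of the broad face that looks to the end wall (the underside once fallen). y: its length, up (once fallen, to the end wall); x: its width; z: its thickness, to the open end (once fallen, up)
- butter_mid (a point): centre of the butter block. Pushed at the top of the broad face towards the open end, the block pivots about its heel edge with little sliding and falls by itself once its top has gone about 40 mm; 25 to 65 mm are then left to the end wall. Pushed low while it stands, it slides instead
- butter_heel (a point): middle of the lower edge on the end-wall side, about which the butter tips; it stays down on the tray's floor throughout
- butter_lead_l (a point): a corner of the butter at half its 37 mm thickness: top end while standing, leading end once fallen; own x = -0.0365, y = +0.051
- butter_lead_r (a point): a corner of the butter at half its 37 mm thickness: top end while standing, leading end once fallen; own x = +0.0365, y = +0.051
- butter_tail_l (a point): a corner of the butter at half its 37 mm thickness: bottom end while standing, trailing end once fallen; own x = -0.0365, y = -0.051
- butter_tail_r (a point): a corner of the butter at half its 37 mm thickness: bottom end while standing, trailing end once fallen; own x = +0.0365, y = -0.051
- salt_shaker: glass salt shaker with a rounded grey cap, 44 mm across, 90 tall, upright beside the tray; origin: centre of its underside
- teaspoon: metal teaspoon lying beside the tray, 132 x 26 x 9 mm; origin: centre of its underside
- jam_jar: glass jam jar with a white lid, 58 mm across, 100 tall, upright, to the left; origin: centre of its underside
- mug_grey: plain white mug, 81 mm across (112 with its handle), 97 tall, upright, to the left; origin: centre of its underside
- tumbler: clear drinking glass, 81 mm across, 86 tall, upright, to the right; origin: centre of its underside
- speaker: small black speaker with a mesh front, 61 x 135 x 79 mm, to the right; origin: centre of its underside
Things that resemble listed ones, but are neither listed nor needed, are in the scene too. Of the things like the butter, leave any that is yellow; of the rest the smaller one is meant.

How it is judged:
By the outcome, as a careful person would: the job done as asked, in the order asked, and still so for the second after the job is handed in, with the robot touching nothing.
It also fails if it takes over 48 s, if anything falls off the work surface, if the arm or the gripper's body presses on something with over 40 N, if the wrist force passes 120 N, or if a joint passes its speed limit or range.

## Working session

There is one attempt and no reset: what is moved stays moved. The work goes in short steps, Python scripts to look and compute and a shell command to move; the robot and the scene stay as the last step left them, time stands still between calls to the robot, and variables do not carry over. Pictures are saved under pics/ and viewed, at most 10 in all, crops included, and the job is handed in when it is done.

```bash
mkdir -p pics; cat > h.py <<'E'
import numpy as np,cv2
from station import arm, grab_frame, camera_params, spot_in
def cloud(name):
    p,d=grab_frame(name);c=camera_params(name);K=np.array(c['mtx']);R=np.array(c['R']);t=np.array(c['t'])
    v,u=np.mgrid[:400,:640]
    C=np.stack([(u-K[0,2])/K[0,0]*d,(v-K[1,2])/K[1,1]*d,d],-1)
    W=(C-t)@R
    W[d==0]=np.nan
    return p,d,W
E
python3 - <<'E'
from h import *
s=arm.get_state();print(s['t'],s['eef_pos'],s['ee_rot'])
for n in('scene','side'):
    p,d,W=cloud(n);cv2.imwrite(f'pics/{n}0.png',p);np.save(n+'0.npy',W)
    for q in('butter','tray','salt_shaker','teaspoon'):
        for r in spot_in(q,n)[:4]:
            u,v=map(int,r['uv']);print(n,q,round(r['confidence'],2),u,v,W[v,u].round(3))
E
```

```text
0.0 [0.23370399 0.632733   0.22561486] [ 3.13990213e+00 -1.65441309e-04 -3.53934259e-01]
scene butter 0.96 332 224 [ 0.466 -0.289  0.082]
scene butter 0.76 266 200 [0.475 0.004 0.09 ]
scene tray 0.74 331 225 [ 0.46  -0.288  0.082]
scene tray 0.62 308 226 [ 0.489 -0.173  0.007]
scene salt_shaker 0.64 285 221 [ 0.426 -0.109  0.061]
side butter 0.76 316 229 [ 0.482 -0.293  0.091]
side butter 0.66 355 379 [ 0.492 -0.702  0.104]
side butter 0.65 320 208 [ 0.517 -0.173  0.009]
side butter 0.56 301 150 [ 0.486 -0.029  0.139]
side tray 0.84 320 213 [ 0.513 -0.193  0.011]
side salt_shaker 0.53 292 187 [ 0.439 -0.109  0.061]
side teaspoon 0.48 349 223 [ 0.597 -0.243  0.001]
```

View pics/scene0.png

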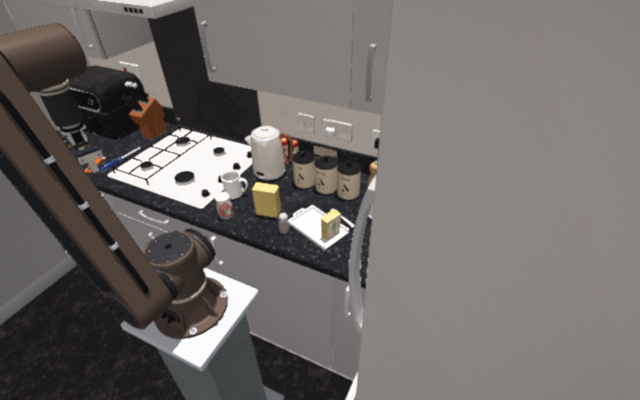

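View pics/side0.png

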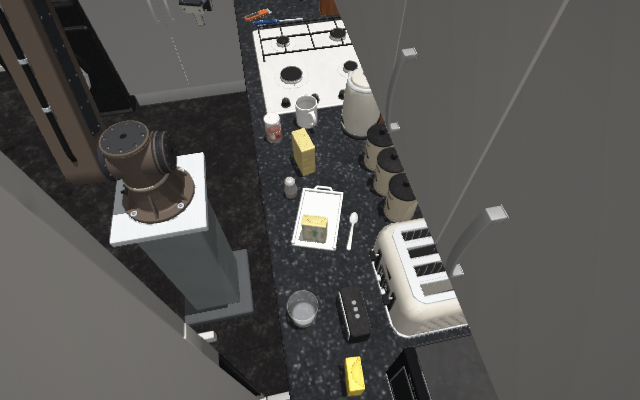

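The side view shows the butter on end in the tray, centred near (314,229). The tray's end wall and lug are up at about (322,188). The shaker is at (290,187), the spoon at (350,230), the tumbler at (303,308) and the speaker at (352,313). The scene view agrees. Next I fit the tray and butter from the depth.

```bash
python3 - <<'E'
from h import *
from scipy.optimize import minimize
B=[];F=[];Tp=[]
for n in('side','scene'):
    W=np.load(n+'0.npy');p=cv2.imread(f'pics/{n}0.png')
    m=(W[...,0]>.36)&(W[...,0]<.66)&(W[...,1]>-.42)&(W[...,1]<-.03)
    white=(p.min(-1)>150)
    f=m&white&(W[...,2]>.004)&(W[...,2]<.026); 
    nn,lab,st,_=cv2.connectedComponentsWithStats(f.astype(np.uint8)); k=1+st[1:,4].argmax(); P=W[lab==k]
    P=P[:,:2]; print(n,'tray',len(P),cv2.minAreaRect(P.astype(np.float32)))
    b=m&(W[...,2]>.035)&(W[...,1]<-.2)&(W[...,2]<.13)&(W[...,0]<.56); Pb=W[b]
    print('butter',len(Pb),np.percentile(Pb,[2,50,98],axis=0).round(3).tolist())
    t=Pb[Pb[:,2]>.105]; 
    if len(t)>8: print('top',len(t),t.mean(0).round(3),cv2.minAreaRect(t[:,:2].astype(np.float32)))
    lo=Pb[(Pb[:,2]<.1)]; print('lat',cv2.minAreaRect(lo[:,:2].astype(np.float32)))
    # tray frame fit: rims
    r=m&white&(W[...,2]>.0155)&(W[...,2]<.026); R=W[r]; print('rim',len(R))
    np.save(n+'_rim.npy',R)
# pic crop of side enlarged
p=cv2.imread('pics/side0.png')[170:340,260:400]; cv2.imwrite('pics/crop0.png',cv2.resize(p,None,fx=3.5,fy=3.5,interpolation=cv2.INTER_CUBIC))
c=camera_params('side');print(np.round(-np.array(c['R']).T@np.array(c['t']),3))
E
```

```text
side tray 1810 ((0.5061437487602234, -0.2017134130001068), (0.2286410629749298, 0.13627751171588898), 69.98760223388672)
butter 577 [[0.444, -0.302, 0.039], [0.479, -0.285, 0.105], [0.517, -0.255, 0.116]]
top 288 [ 0.48  -0.277  0.112] ((0.4799589514732361, -0.27517762780189514), (0.03889024257659912, 0.07167202234268188), 70.30541229248047)
lat ((0.4817121922969818, -0.2905697226524353), (0.07724989205598831, 0.031296130269765854), 4.3868794441223145)
rim 438
scene tray 979 ((0.5040994882583618, -0.20291796326637268), (0.23352737724781036, 0.14142104983329773), 71.04750061035156)
butter 399 [[0.441, -0.303, 0.037], [0.465, -0.284, 0.087], [0.507, -0.252, 0.112]]
top 131 [ 0.476 -0.277  0.11 ] ((0.4771173894405365, -0.27716997265815735), (0.03805994242429733, 0.0702662467956543), 70.32035064697266)
lat ((0.4685002267360687, -0.2869427502155304), (0.035201992839574814, 0.07827529311180115), 43.82356262207031)
rim 159
[ 0.395 -0.822  1.048]
```

View pics/crop0.png

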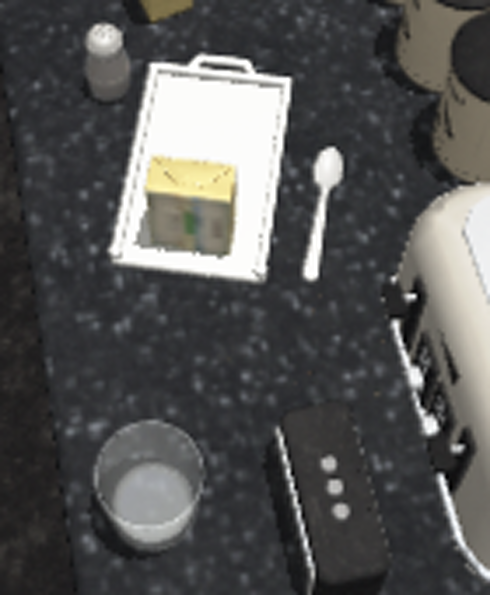

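```bash
cat >> h.py <<'E'
from scipy.spatial.transform import Rotation as Ro
C=np.array([.502,-.212]);a=np.radians(70.5);U=np.array([np.cos(a),np.sin(a)]);N=np.array([-U[1],U[0]])
def tool(w,yaw=None):
    s=arm.get_state();R=Ro.from_euler('xyz',s['ee_rot']);d=R.inv().apply(np.array(w)-s['eef_pos'])*1000
    r=np.zeros(3)
    if yaw is not None: r=(R.inv()*Ro.from_euler('xyz',[np.pi,0,yaw])).as_rotvec()
    return d.round(1),r.round(3)
def W3(al,la,z): return np.r_[C+al*U+la*N,z]
E
python3 - <<'E'
from h import *
for w in ([.40,.35,.28],[.47,.1,.28],[.49,-.15,.26],W3(-.135,0,.2),W3(-.135,0,.098)): print(np.round(w,3),*tool(w,a-np.pi))
for n in('side','scene'):
    W=np.load(n+'0.npy').reshape(-1,3);m=(W[:,2]>.13)&(W[:,2]<.6)&(W[:,0]>.3)&(W[:,0]<.75)&(W[:,1]<.5)&(W[:,1]>-.6)
    P=W[m]
    for y in np.arange(-.6,.5,.1):
        Q=P[(P[:,1]>=y)&(P[:,1]<y+.1)]
        if len(Q):print(n,round(y,1),'minx',np.percentile(Q[:,0],2).round(3),'z',np.percentile(Q[:,2],[2,98]).round(2),'zmax x<.6',Q[Q[:,0]<.6][:,2].max() if (Q[:,0]<.6).any() else 0)
E
```

```text
[0.4  0.35 0.28] [253.9 208.1 -53.4] [ 0.    -0.     1.557]
[0.47 0.1  0.28] [406.2 418.3 -53.4] [ 0.    -0.     1.557]
[ 0.49 -0.15  0.26] [511.6 645.9 -33.4] [ 0.    -0.     1.557]
[ 0.457 -0.339  0.2  ] [546.2 834.9  26.6] [ 0.    -0.     1.557]
[ 0.457 -0.339  0.098] [546.2 834.9 128.6] [ 0.    -0.     1.557]
side -0.6 minx 0.624 z [0.14 0.6 ] zmax x<.6 0.1397211857186029
side -0.5 minx 0.625 z [0.14 0.6 ] zmax x<.6 0
side -0.4 minx 0.61 z [0.14 0.6 ] zmax x<.6 0
side -0.3 minx 0.639 z [0.14 0.6 ] zmax x<.6 0
side -0.2 minx 0.639 z [0.14 0.6 ] zmax x<.6 0
side -0.1 minx 0.49 z [0.13 0.6 ] zmax x<.6 0.14182666247421588
side -0.0 minx 0.475 z [0.13 0.57] zmax x<.6 0.14264861583208385
side 0.1 minx 0.64 z [0.13 0.51] zmax x<.6 0
side 0.2 minx 0.641 z [0.19 0.47] zmax x<.6 0
scene -0.4 minx 0.608 z [0.47 0.6 ] zmax x<.6 0
scene -0.3 minx 0.635 z [0.14 0.6 ] zmax x<.6 0
scene -0.2 minx 0.635 z [0.13 0.6 ] zmax x<.6 0
scene -0.1 minx 0.495 z [0.13 0.6 ] zmax x<.6 0.1377277095549997
scene -0.0 minx 0.476 z [0.13 0.6 ] zmax x<.6 0.13936330436159594
scene 0.1 minx 0.635 z [0.14 0.6 ] zmax x<.6 0
scene 0.2 minx 0.608 z [0.17 0.6 ] zmax x<.6 0
scene 0.3 minx 0.634 z [0.46 0.59] zmax x<.6 0
```

```bash
python3 -m jog '[[[42,35,-9,0,0,0,20],[84,69,-18,0,0,0,20],[127,104,-27,0,0,0.1,20],[169,138,-36,0,0,0.2,20],[211,173,-45,0,0,0.3,20],[254,208,-53,0,0,0.42,20],[284,250,-53,0,0,0.54,20],[315,292,-53,0,0,0.66,20],[345,334,-53,0,0,0.78,20],[376,376,-53,0,0,0.9,20],[406,418,-53,0,0,1.02,20],[427,463,-50,0,0,1.14,20],[448,508,-46,0,0,1.26,20],[469,554,-42,0,0,1.38,20],[490,600,-38,0,0,1.5,20],[511,646,-33,0,0,1.557,20],[523,695,-18,0,0,1.557,20],[535,745,0,0,0,1.557,20],[546,790,15,0,0,1.557,20],[546,835,27,0,0,1.557,20]]]'; python3 - <<'E'
from h import *
print(tool(W3(-.135,0,.098),a-np.pi))
p,d,W=cloud('side');cv2.imwrite('pics/side1.png',cv2.resize(p[150:350,220:420],None,fx=3,fy=3))
E
```

```text
t: 3.0
eef_pos: [0.4565, -0.341, 0.1989]
ee_rot: [3.141, -0.0, -1.911]
force: [1.2, -0.2, 0.7]
width: 0.0201
gripper_force: 0.0
(array([-1.800e+00,  1.000e-01,  1.009e+02]), array([ 0., -0.,  0.]))
```

View pics/side1.png

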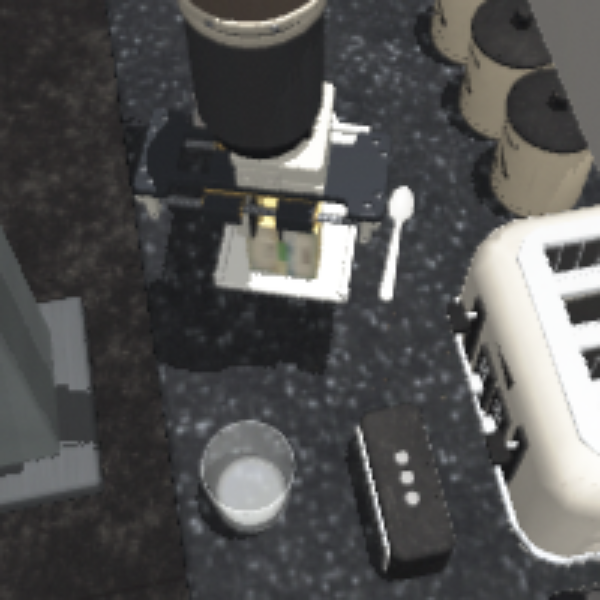

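The fingers (crop 245–310, 210) line up with the butter's width, behind it. Next I lower them and start the high push.

```bash
python3 -m jog '[[[0,0,30,0,0,0,20],[0,0,65,0,0,0,20],[0,0,97,0,0,0,20],[0,0,97,0,0,0,20],[-12,0,97,0,0,0,20],[-24,0,97,0,0,0,20],[-30,0,97,0,0,0,20],[-35,0,97,0,0,0,20],[-40,0,97,0,0,0,20],[-45,0,97,0,0,0,20],[-50,0,97,0,0,0,20]]]'; python3 - <<'E'
from h import *
s=arm.get_state();print((s['eef_pos'][:2]-C)@U)
p,d,W=cloud('side');cv2.imwrite('pics/side2.png',cv2.resize(p[170:290,240:400],None,fx=4,fy=4))
E
```

```text
t: 4.42
eef_pos: [0.4735, -0.292, 0.1026]
ee_rot: [-3.142, -0.0, -1.911]
force: [-0.2, 0.5, 0.1]
width: 0.02
gripper_force: 0.2
-0.08490109867166548
```

View pics/side2.png

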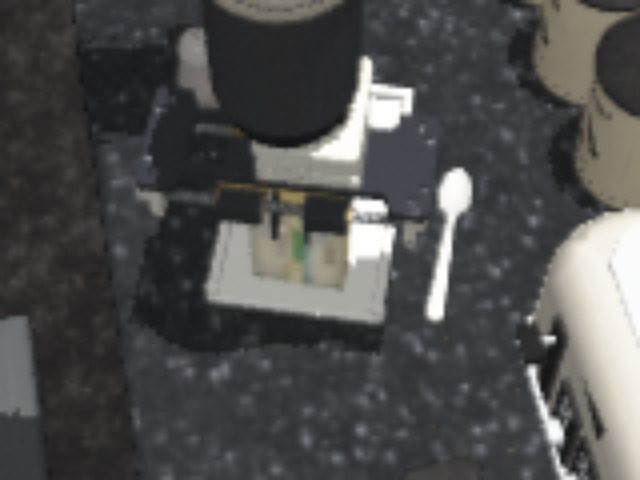

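The fingers are at the upper back face of the butter (crop 215–350, 210), and it seems to be starting to tip. I continue the push.

```bash
python3 -m jog '[[[-6,0,0,0,0,0,20],[-12,0,0,0,0,0,20],[-18,0,0,0,0,0,20],[-24,0,0,0,0,0,20],[-30,0,0,0,0,0,20],[-36,0,0,0,0,0,20],[-40,0,0,0,0,0,20],[-40,0,0,0,0,0,20],[-40,0,0,0,0,0,20],[-40,0,0,0,0,0,20]]]'; python3 - <<'E'
from h import *
for n in('side','scene'):
    p,d,W=cloud(n);
    dw=(W-np.r_[C,0]);A=dw[...,:2]@U;L=dw[...,:2]@N;Z=W[...,2]
    m=(abs(A)<.13)&(abs(L)<.058)&(Z>.025)&(Z<.13)
    for lo,hi in((.025,.042),(.042,.055),(.055,.09),(.09,.13)):
        k=m&(Z>=lo)&(Z<hi);print(n,lo,k.sum(),np.percentile(A[k],[2,98]).round(3) if k.any() else'',np.percentile(L[k],[2,98]).round(3) if k.any() else '')
    cv2.imwrite(f'pics/{n}3.png',cv2.resize(p[170:290,240:400],None,fx=4,fy=4))
E
```

```text
t: 5.72
eef_pos: [0.4867, -0.2546, 0.1025]
ee_rot: [3.141, -0.0, -1.911]
force: [-0.4, 0.5, -0.4]
width: 0.0199
gripper_force: 0.0
side 0.025 75 [-0.048 -0.02 ] [-0.037  0.033]
side 0.042 260 [-0.046  0.024] [-0.036  0.031]
side 0.055 0  
side 0.09 51 [-0.058 -0.051] [-0.025  0.024]
scene 0.025 126 [-0.05   0.047] [-0.029  0.038]
scene 0.042 226 [-0.046  0.049] [-0.032  0.035]
scene 0.055 0  
scene 0.09 71 [-0.06 -0.04] [-0.025  0.028]
```

View pics/side3.png

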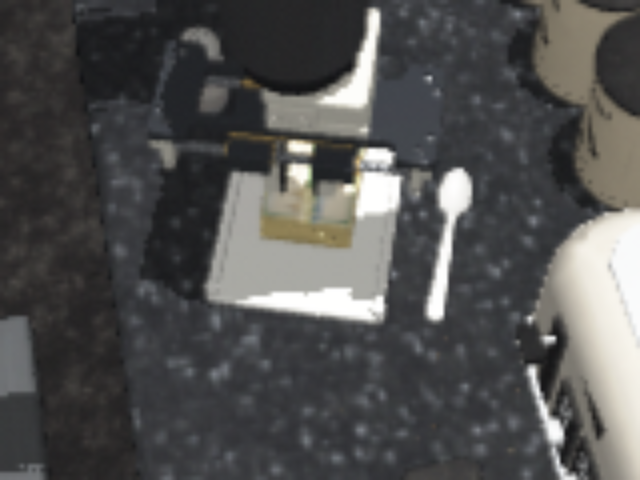

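The butter lies flat: top at 0.047, tail edge at crop (262–355, 225), leading edge about 45 mm short of the wall. I back off, lower the fingers behind it and push.

```bash
python3 -m jog '[[[25,0,0,0,0,0,20],[50,0,0,0,0,0,20],[50,0,25,0,0,0,20],[50,0,55,0,0,0,20],[50,0,75,0,0,0,20],[50,0,75,0,0,0,20],[35,0,75,0,0,0,20],[20,0,75,0,0,0,20],[13,0,75,0,0,0,20],[6,0,75,0,0,0,20],[-1,0,75,0,0,0,20],[-8,0,75,0,0,0,20],[-13,0,75,0,0,0,20],[-18,0,75,0,0,0,20],[-18,0,75,0,0,0,20]]]'; cat >m.py <<'E'
from h import *
import sys
s=arm.get_state();print('tcp along',((s['eef_pos'][:2]-C)@U).round(4),s['eef_pos'].round(4),s['force'])
for n in('side','scene'):
    p,d,W=cloud(n);dw=(W-np.r_[C,0]);A=dw[...,:2]@U;L=dw[...,:2]@N;Z=W[...,2]
    k=(abs(A)<.13)&(abs(L)<.058)&(Z>.042)&(Z<.052)
    print(n,k.sum(),np.percentile(A[k],[2,98]).round(3),np.percentile(L[k],[2,98]).round(3),cv2.minAreaRect(np.c_[A[k],L[k]].astype(np.float32)))
    cv2.imwrite(f'pics/{n}{sys.argv[1]}.png',cv2.resize(p[170:290,240:400],None,fx=4,fy=4))
E
python3 m.py 4
```

```text
t: 7.7
eef_pos: [0.4929, -0.2369, 0.0274]
ee_rot: [3.141, 0.0, -1.911]
force: [-0.1, -0.2, 0.3]
width: 0.0197
gripper_force: 0.0
tcp along -0.0266 [ 0.4929 -0.2369  0.0274] [-0.06946542 -0.23488342  0.32136439]
side 29 [-0.038 -0.006] [-0.023  0.023] ((-0.02153988555073738, -0.0003021359443664551), (0.03278715908527374, 0.049340829253196716), 0.20665310323238373)
scene 28 [-0.042  0.082] [-0.029  0.028] ((0.021225836127996445, -0.0013981088995933533), (0.05273621901869774, 0.12650297582149506), 86.01960754394531)
```

View pics/scene4.png

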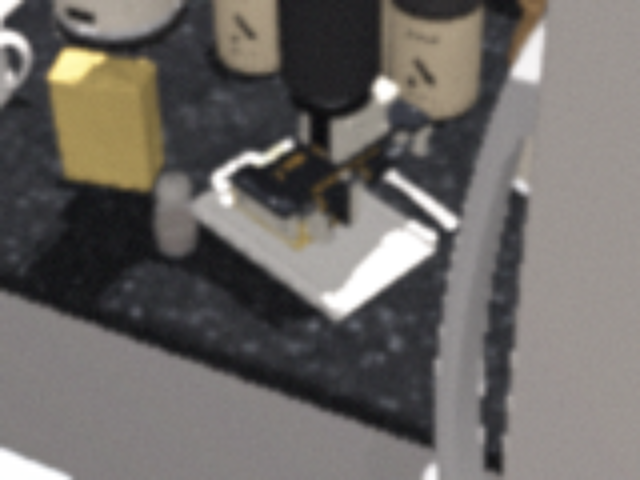

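The fingers are behind the lying block, which has slid to about 12 mm from the wall (scene crop around 290, 205). I close the rest in small steps and watch the force.

```bash
python3 -m jog '[[[-2,0,0,0,0,0,20],[-4,0,0,0,0,0,20],[-6,0,0,0,0,0,20],[-8,0,0,0,0,0,20],[-10,0,0,0,0,0,20],[-10,0,0,0,0,0,20]]]' && python3 -m jog '[[[-1,0,0,0,0,0,20],[-2,0,0,0,0,0,20],[-2,0,0,0,0,0,20]]]'&& python3 -m jog '[[[-1,0,0,0,0,0,20],[-2,0,0,0,0,0,20],[-2,0,0,0,0,0,20]]]'
```

```text
t: 8.55
eef_pos: [0.4964, -0.2278, 0.0276]
ee_rot: [-3.141, 0.0, -1.91]
force: [0.4, -0.4, 0.4]
width: 0.0198
gripper_force: 0.0
t: 8.93
eef_pos: [0.4968, -0.2262, 0.0276]
ee_rot: [-3.141, 0.0, -1.911]
force: [-0.7, 0.1, 1.2]
width: 0.02
gripper_force: 0.5
t: 9.3
eef_pos: [0.4975, -0.2242, 0.0276]
ee_rot: [-3.142, -0.0, -1.911]
force: [-1.1, -1.7, 1.8]
width: 0.0201
gripper_force: 0.9
```

```bash
python3 -m jog '[[[-1,0,0,0,0,0,20],[-1,0,0,0,0,0,20]]]' && python3 -m jog '[[[-1,0,0,0,0,0,20],[-1,0,0,0,0,0,20]]]'&& python3 -m jog '[[[-1,0,0,0,0,0,20],[-1,0,0,0,0,0,20]]]'
```

```text
t: 9.55
eef_pos: [0.4978, -0.2233, 0.0276]
ee_rot: [-3.141, 0.0, -1.911]
force: [-0.3, -1.9, 1.5]
width: 0.0197
gripper_force: 1.0
t: 9.8
eef_pos: [0.4976, -0.2229, 0.0276]
ee_rot: [3.141, -0.001, -1.911]
force: [-2.6, -5.6, 2.2]
width: 0.0199
gripper_force: 3.1
t: 10.05
eef_pos: [0.4973, -0.2226, 0.0276]
ee_rot: [3.14, -0.002, -1.911]
force: [-4.2, -10.7, 3.1]
width: 0.0202
gripper_force: 5.7
```

```bash
python3 -m jog '[[[-1,0,0,0,0,0,20],[-2,0,0,0,0,0,20],[-2,0,0,0,0,0,20]]]'; python3 -m jog '[[[5,0,0,0,0,0,20],[25,0,0,0,0,0,20],[50,0,0,0,0,0,20],[60,0,-20,0,0,0,20],[70,0,-70,0,0,0,20],[100,0,-120,0,0,0,20],[140,0,-140,0,0,0,20],[190,0,-140,0,0,0,20],[190,0,-140,0,0,0,20]]]'; python3 m.py 5
python3 - <<'E'
from h import *
p=grab_frame('side')[0];cv2.imwrite('pics/side5b.png',cv2.resize(p[175:260,270:370],None,fx=7,fy=7,interpolation=cv2.INTER_CUBIC))
E
```

```text
t: 10.42
eef_pos: [0.4974, -0.2224, 0.0279]
ee_rot: [3.14, -0.004, -1.912]
force: [-6.1, -22.3, 4.8]
width: 0.0205
gripper_force: 11.4
t: 11.55
eef_pos: [0.4349, -0.4006, 0.1674]
ee_rot: [-3.141, 0.0, -1.914]
force: [-0.5, 0.4, 0.0]
width: 0.0203
gripper_force: 0.0
tcp along -0.2002 [ 0.4349 -0.4006  0.1674] [-0.54964515  0.36900842  0.04241412]
side 175 [0.004 0.096] [-0.035 -0.009] ((0.05136922001838684, -0.026292026042938232), (0.10138241946697235, 0.025876736268401146), 7.647342205047607)
scene 265 [-0.     0.095] [-0.031  0.037] ((0.04592655971646309, 0.001857556402683258), (0.10303838551044464, 0.07263587415218353), 0.9540035128593445)
```

View pics/side5b.png

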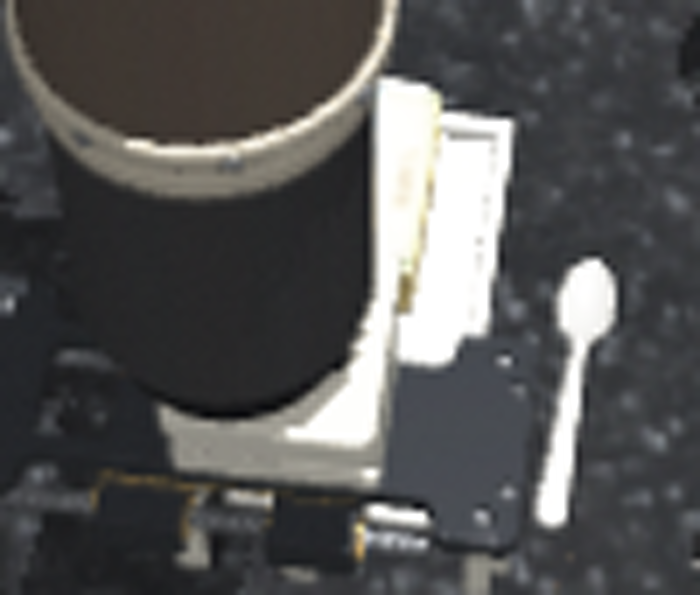

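The arm hides most of the block in this view. The visible block edge and the tray rim (crop 440, 100 and 480, 230) run parallel. I clear the view to confirm the fit.

```bash
python3 -m jog '[[[0,20,-30,0,0,0,20],[0,60,-60,0,0,0,20],[0,110,-60,0,0,0,20],[0,150,-60,0,0,0,20],[0,150,-60,0,0,0,20]]]'; python3 m.py 6
python3 - <<'E'
from h import *
p=grab_frame('side')[0];cv2.imwrite('pics/side6b.png',cv2.resize(p[175:260,270:370],None,fx=7,fy=7,interpolation=cv2.INTER_CUBIC))
E
```

```text
t: 12.32
eef_pos: [0.2928, -0.3469, 0.2281]
ee_rot: [-3.14, 0.0, -1.91]
force: [1.3, -0.2, 0.6]
width: 0.0197
gripper_force: 0.0
tcp along -0.197 [ 0.2928 -0.3469  0.2281] [ 1.32225171 -0.21257212  0.60215789]
side 584 [0.001 0.097] [-0.035  0.034] ((0.049616411328315735, -0.0004035383462905884), (0.07182129472494125, 0.10150336474180222), 89.61624145507812)
scene 15 [0.083 0.097] [-0.032  0.   ] ((0.09014684706926346, -0.015155855566263199), (0.033105023205280304, 0.013502362184226513), 89.94776916503906)
```

View pics/side6b.png

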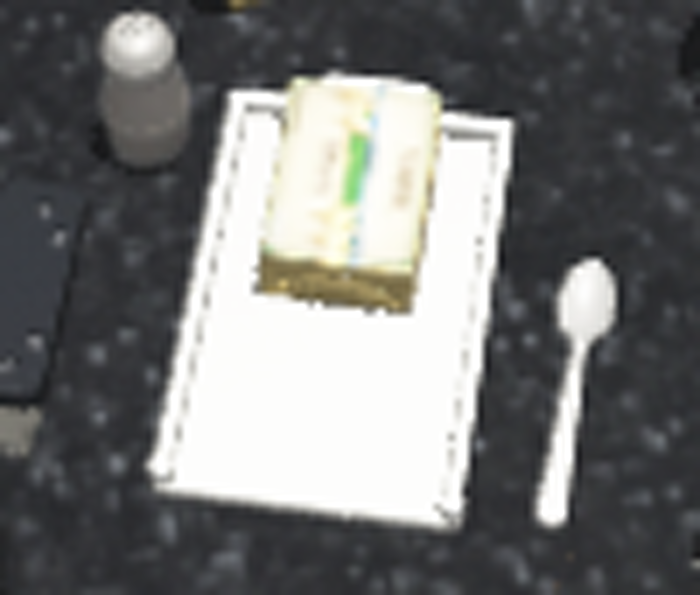

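The block lies flat, centred between the rims, with its leading edge (crop 290–440, 85) square against the end wall. The shaker and spoon haven't moved.

```bash
python3 -c "from station import arm; print(arm.job_done())"
```

```text
the job is handed in; nothing more can be done
None
```

The butter was toppled from behind, pushed along the tray and left lying flat and square against the end wall; the job was handed in at about 12.5 s, with the arm clear and the shaker and spoon where they were.

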